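# Wedge a rocking chopping block level and slide its trivet disc home

### The job

The wooden chopping block rocks forward because its front pads are worn down. Push the orange wedge, thin end first, under the block's front edge (the long edge nearest the robot) until the block stands level and the wedge is jammed really tight; then slide the blue trivet disc across the block, without lifting it, until it drops flat into the round recess. Leave the garlic, the timer, the mug and the shaker standing where they are.

Things in the scene. Friction and masses are not known exactly. Their poses are not given: they have to be found in the camera images.
- block: Wooden chopping block, 260 (x) by 360 (y) mm; it only rocks about its middle pads, never slides. Origin: on the worktop, on that rocking line; x away from the robot (front face at x = -140 mm, rear +120), y along its length (ends +-180 mm), z up when level. Level, its underside is 16 mm and its top 60 mm above the worktop. It starts rocked 0.043 rad (2.5 degrees) forward; level is a hard stop.
- front_edge (a point): Middle of the block's lower front edge, axes as the block's. 10 mm above the worktop at first, 16 mm when level. About 3 N lifts it (about 4 N on the wedge); at level it gives no further and the push needed climbs steeply. The 28 mm pads behind it stand 20 mm in, at +-150 mm along it, so wedge space is free from -135 to +135 mm.
- recess (a point): Centre of the round, dark-floored recess at the level of the block's top face; 104 mm diameter, 6 mm deep, midway along the block and 40 mm nearer its front than the block's origin. Axes as the block's.
- wedge: Orange wedge, 80 mm long (x), 40 wide (y), 110 g; 22 mm high at the thick end (x = -40 mm, three black ribs on it), evenly down to 4 mm at the thin end (x = +40). Origin: centre of its flat underside. Lies at one of three places, turned up to 70 degrees. Sides can be gripped. Home it is 53 mm under the edge, 27 mm sticks out; a push of 10 to 20 N jams it, friction (about 0.3) holds it.
- disc: Blue ceramic trivet disc with a thin white ring on it, 100 mm diameter, 12 mm thick, 180 g. Origin at the centre of its underside. It lies flat on the block, left or right of the recess; home in the recess it stands 6 mm proud of the block's top.
- garlic: Garlic bulb, 60 mm wide, 59 mm high, standing on the block on the other side of the recess from the disc. Origin under its centre.
- timer: Red kitchen timer, 66 mm diameter, 64 mm high, standing on the worktop in front of the block, somewhere before its front edge. Origin under its centre.
- mug: White mug with a pink band, 79 mm diameter, 114 mm long with its handle, 96 mm high. Origin under its middle.
- shaker: Glass salt shaker with grey top, 44 mm diameter, 90 mm high. Origin under its centre.
Not all that is in view belongs to the job. Of the things shaped like the wedge, the orange one is meant.

How it is judged:
On the way, in this order (a step that is already met when the one before it is completed fails the run):
1. the wedge is jammed tight under the front edge (over 5 N between wedge and block) and the block is level (within 0.006 rad) (angle between block's own z axis and vertical below 0.006 rad and contact force between wedge and block above 5 N), for 0.2 s.
2. the disc lies flat in the recess (horizontal distance between disc and recess below 0.004 m and z of disc in the frame of recess below -0.004 m and angle between the z axis of disc and the z axis of block, either way round below 0.03 rad), for 0.2 s.
At the end, for the whole second after the job is handed in: The block is level within 0.006 rad, held up by the wedge (over 1 N between them); the disc lies flat in the recess, within 4 mm of its centre and at least 4 mm deep; disc and wedge are at rest (all of step 2 and angle between block's own z axis and vertical below 0.006 rad and contact force between wedge and block above 1 N and linear speed of each of disc, wedge below 0.01 m/s); the robot touches nothing.
It fails at once if the disc is lifted more than 25 mm off the block (z of disc in the frame of recess above 0.025 m).
It fails at once if the garlic bulb on the block is moved by more than 30 mm or knocked over (distance of garlic from where it was at the start of the episode above 0.03 m or angle between garlic's own z axis and vertical above 0.5 rad).
It fails at once if the red kitchen timer is moved by more than 30 mm or knocked over (distance of timer from where it was at the start of the episode above 0.03 m or angle between timer's own z axis and vertical above 0.5 rad).
It fails at once if the mug is moved by more than 30 mm or knocked over (distance of mug from where it was at the start of the episode above 0.03 m or angle between mug's own z axis and vertical above 0.5 rad).
It fails at once if the salt shaker is moved by more than 30 mm or knocked over (distance of shaker from where it was at the start of the episode above 0.03 m or angle between shaker's own z axis and vertical above 0.5 rad).
It also fails if it takes over 64 s, if anything falls off the work surface, if the arm or the gripper's body presses on something with over 40 N, if the wrist force passes 120 N, or if a joint passes its speed limit or range.

### The arm

A 7-joint arm with a two-finger parallel gripper is mounted at the origin on a cart in front of the work surface, level with it; the furniture and walls round the work are solid. World frame = base frame: x ahead of the robot, y to its left, z up, the work surface at z = 0. Lengths are in m, angles in rad, forces in N, time in s.
With the tool pointing down it reaches from about 0.375 to 0.925 m from the base axis. Payload 3.1 kg.
Tool frame: the origin (TCP) lies at the very end of the fingers, on their centre line; the grasp point (between the pads) lies 19 mm behind it; z points along the fingers, x is the direction in which the jaws open and shut, and the axes are right-handed (so a half turn about z gives the same grasp; the last joint's range is limited). The gripper opens to 85 mm and grips with 20 to 120 N. Pads are 22 mm wide; open, the fingers measure 114 mm over their backs; the gripper's body (76 mm by 85 mm) begins 54 mm behind the grasp point. The pads swing forward as they close: fully open they stand 13 mm farther back than shut.
Start: joints at [1.058, 0.383, 0.044, 1.598, -0.018, 1.161, -0.05], TCP at [0.262, -0.595, 0.231] pointing down, gripper open.
Joint ranges: [-2.61, 2.61], [-0.41, 2.15], [-1.48, 1.57], [0, 2.5], [-1.57, 4.71], [0.05, 1.97], [-2.85, 2.85]. Speed limits (rad/s): [2.79, 2.79, 3.14, 3.14, 3.14, 3.14, 3.14].

### API

Orientations are given as a unit quaternion [w, x, y, z].
In Python, from station import bot gives the robot as it stands.
- The arm moves only by the shell command python3 -m inch 'ROWS'. ROWS is JSON, a list of rows, each a list of 5 numbers: the shift along the world's x, y, z in cm, then the turn about the world's z in degrees, then the closure, from 0 (fully open) to 1 (shut). A call has 1 to 20 rows; each row is the pose to reach, as a shift and turn from the pose commanded when the call began; what a row does not reach only later rows make up. A row lasts 1/8 s, in which the tool goes at most 62.5 mm and 10.7 degrees, less where a joint would pass 70% of its speed; a pose out of reach is approached as far as the arm can. A call with a gripper value outside its range is refused whole. The fingers move at their own pace and stop on an object; the grip force is fixed at half the most. Time passes only in rows, so rows that repeat a pose let the fingers close. It gives the time, the measured TCP pose, the force and the opening at its end, in the units of the state.
- bot.read_state(): the state, without advancing time (a new reading comes with each control period).
- bot.capture(name): name is "scene" or "top"; returns the picture (420x560x3 uint8, red, green, blue); there is no depth.
- bot.camera_info(name): a dict with "K" (3x3 intrinsics, pixels), "extrinsics" (4x4, takes a point from camera to world coordinates). Camera axes: x right, y down, z forward; pixel columns grow to the right and rows downward; lengths in m; the calibration is good to about 2 mm. A picture is of the moment at which its call begins. camera_info takes no time and is no camera call.
- bot.job_done(): hands the job in, once; it reports no verdict.
The state is a dict: "time": time; "q": joint angles; "qvel": joint speeds; "joint_efforts": joint torques, N m; "eef_pos": TCP position; "orientation": TCP orientation; "wrist_force": force on the tool from outside, world axes, zero at the start; "wrist_torque": the same for the moment, N m; "opening": opening from 0.0 (shut) to 1.0 (fully open).
Only numpy, scipy, OpenCV 4.12 (cv2) and the standard library are available. Lean on these libraries where they do the work, as an engineer would, in place of code of your own. Each camera call takes 0.05 s, during which the arm holds its last target.

## Working session

There is one attempt and no reset: what is moved stays moved. The work goes in short steps, Python scripts to look and compute and a shell command to move; the robot and the scene stay as the last step left them, time stands still between calls to the robot, and variables do not carry over. Pictures are saved under pics/ and viewed, and the job is handed in when it is done.

```bash
ls; mkdir -p pics; python3 - <<'E'
from station import bot
import cv2
for n in("scene","top"):
    im=bot.capture(n); cv2.imwrite(f"pics/{n}0.png",im[:,:,::-1])
    c=bot.camera_info(n); print(n,c["K"],c["extrinsics"])
s=bot.read_state(); print(s)
E
```

```text
pics
scene [[510.65727689   0.         280.31616348]
 [  0.         510.65727689 210.14396014]
 [  0.           0.           1.        ]] [[-0.80901433 -0.40294798  0.42793544 -0.08020619]
 [-0.58759586  0.57308151 -0.57123435  0.71154663]
 [-0.01506416 -0.71358987 -0.70040172  0.99457017]
 [ 0.          0.          0.          1.        ]]
top [[413.53126171   0.         280.31444751]
 [  0.         413.53126171 204.50603289]
 [  0.           0.           1.        ]] [[ 0.02958027 -0.99208359  0.1220457   0.36573859]
 [-0.99949862 -0.02797764  0.01482464 -0.05537348]
 [-0.01129273 -0.12242303 -0.99241376  1.13933146]
 [ 0.          0.          0.          1.        ]]
{'time': 0.1, 'q': array([ 1.05819017,  0.38378592,  0.04382621,  1.59945803, -0.01792148,
        1.16122403, -0.04992863]), 'qvel': array([-2.90438215e-05, -7.53436326e-04,  9.64643954e-04, -4.60453947e-03,
       -1.49287975e-03,  1.35945212e-03, -1.32270925e-03]), 'joint_efforts': array([ 2.44004230e-03, -4.34731364e+01,  1.02909688e+00, -2.50454879e+01,
        1.08340062e-02,  5.45835122e-03,  1.21111594e-05]), 'eef_pos': array([ 0.26161   , -0.59406169,  0.22997247]), 'orientation': array([-6.32369610e-04,  8.37573173e-01, -5.46323749e-01, -1.06845643e-03]), 'wrist_force': array([ 0.2581451 , -0.15876356, -0.96730813]), 'wrist_torque': array([ 0.01971538, -0.00217369,  0.02383822]), 'opening': 0.999186490220563}
```

View pics/scene0.png

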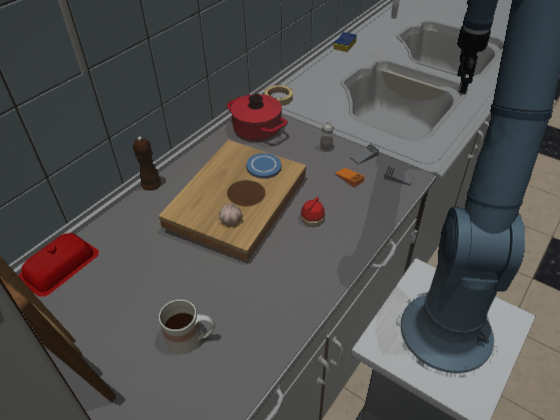

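View pics/top0.png

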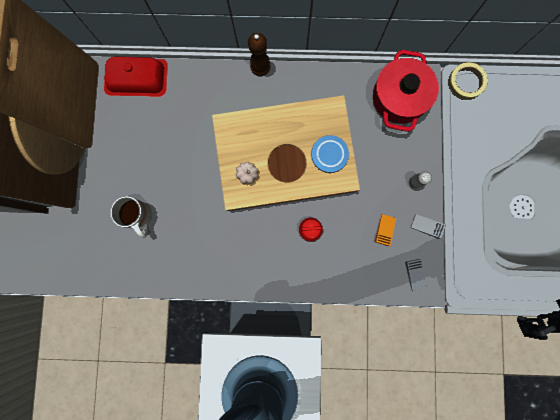

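The wedge-shaped things are the orange one at top px (386,230) and the grey one at (428,226). The orange one is meant, and its ribs are at its lower end. I'll confirm this in crops.

```bash
python3 - <<'E'
import cv2
t=cv2.imread("pics/top0.png"); s=cv2.imread("pics/scene0.png")
cv2.imwrite("pics/c1.png",cv2.resize(t[195:265,360:460],None,fx=8,fy=8,interpolation=cv2.INTER_CUBIC))
cv2.imwrite("pics/c2.png",cv2.resize(t[85:245,205:365],None,fx=3.75,fy=3.75,interpolation=cv2.INTER_CUBIC)[:600])
cv2.imwrite("pics/c3.png",cv2.resize(s[130:230,280:420],None,fx=5.7,fy=5.7,interpolation=cv2.INTER_CUBIC))
E
```

```text
(no output)
```

View pics/c1.png

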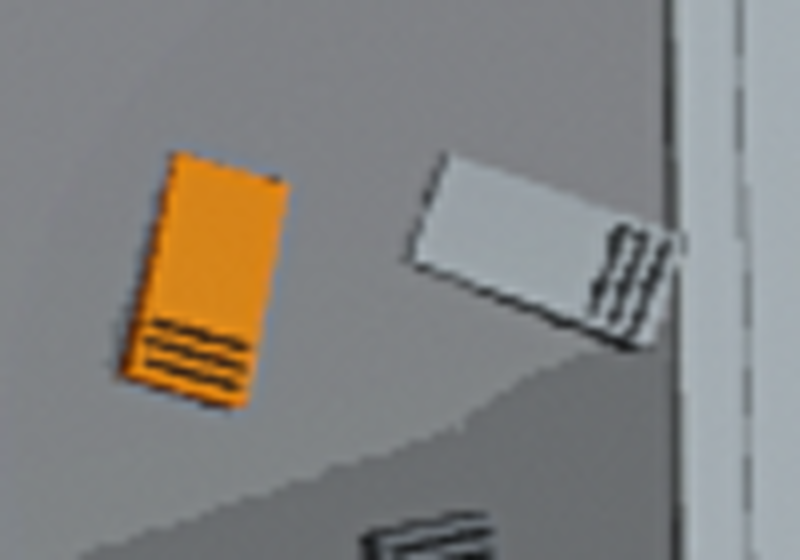

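View pics/c2.png

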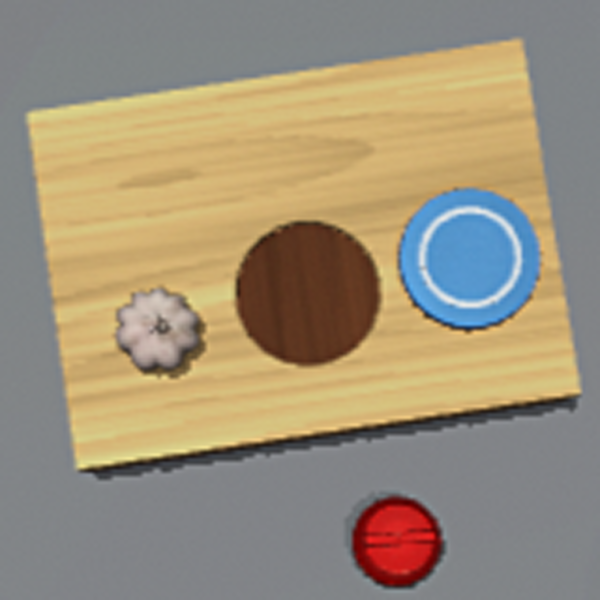

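View pics/c3.png

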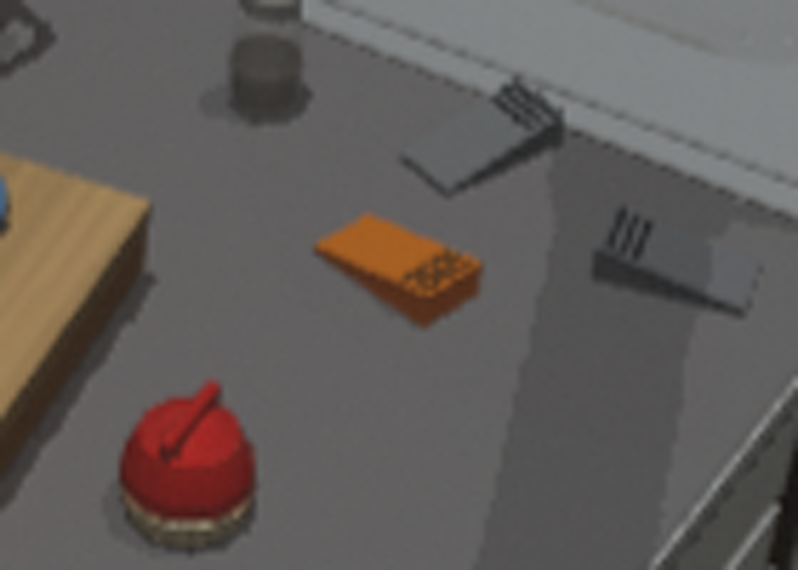

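```bash
cat > h.py <<'E'
import numpy as np
from station import bot
from scipy.optimize import least_squares
def proj(n,P):
    c=bot.camera_info(n);K=np.array(c["K"]);T=np.linalg.inv(np.array(c["extrinsics"]))
    P=np.atleast_2d(P);q=(T[:3,:3]@P.T).T+T[:3,3];q=q@K.T;return q[:,:2]/q[:,2:]
def ray(n,u,z):
    c=bot.camera_info(n);K=np.array(c["K"]);T=np.array(c["extrinsics"])
    d=T[:3,:3]@np.linalg.solve(K,[u[0],u[1],1]);o=T[:3,3];return o+d*(z-o[2])/d[2]
def uncrop(p,s,off): return (np.array(p,float)+.5)/s-.5+np.array(off)
def Rz(a): return np.array([[np.cos(a),-np.sin(a),0],[np.sin(a),np.cos(a),0],[0,0,1]])
def Ry(a): return np.array([[np.cos(a),0,np.sin(a)],[0,1,0],[-np.sin(a),0,np.cos(a)]])
E
python3 - <<'E'
from h import *
b=uncrop([(27,113),(522,39),(580,394),(78,468)],3.75,(205,85))
L=np.array([[.12,.18,.06],[.12,-.18,.06],[-.14,-.18,.06],[-.14,.18,.06]])
pitch=0.043  # +y rot: x axis down
f=lambda p,pi=pitch:(proj("top",(Rz(p[2])@Ry(-pi)@L.T).T+[p[0],p[1],0])-b).ravel()
for pi in(-.043,.043):
    r=least_squares(lambda p:f(p,pi),[.55,-.05,0]);print("block",pi,r.x,np.degrees(r.x[2]),r.fun.round(1))
    B=r.x if pi==-.043 else B
    if pi==.043:
        z=(Rz(r.x[2])@Ry(-pi)@np.array([-.14,0,.016]));print(z)
R=least_squares(lambda p:f(p,-.043),[.55,-.05,0]).x
for nm,P in(("rec",[-.04,0,.06]),("front",[-.14,0,.016])):
    for pi in(-.043,.043,0): print(nm,pi,Rz(R[2])@Ry(-pi)@P+[R[0],R[1],0])
w=uncrop([(175,152),(289,182),(132,375),(250,400)],8,(360,195))
W=np.array([[.04,.02,.004],[.04,-.02,.004],[-.04,.02,.022],[-.04,-.02,.022]])
g=lambda p:(proj("top",(Rz(p[2])@W.T).T+[p[0],p[1],0])-w).ravel()
r=least_squares(g,[.45,-.3,0]);print("wedge",r.x,np.degrees(r.x[2]),r.fun.round(1))
ws=(Rz(r.x[2])@W.T).T+[r.x[0],r.x[1],0]
print("scene pred crop",(proj("scene",ws)-[280,130])*5.7)
o=uncrop
print("disc",ray("top",o((470,258),3.75,(205,85)),.072))
print("recess seen",ray("top",o((308,293),3.75,(205,85)),.058))
print("garlic",ray("top",o((160,330),3.75,(205,85)),.10))
print("timer",ray("top",o((397,541),3.75,(205,85)),.045))
print("shaker",ray("top",(420,180),.05),"mug",ray("top",(130,212),.09))
s=bot.read_state();from scipy.spatial.transform import Rotation as Ro
q=s["orientation"];M=Ro.from_quat([q[1],q[2],q[3],q[0]]).as_matrix();print(M,np.degrees(np.arctan2(M[1,0],M[0,0])))
E
```

```text
block -0.043 [ 0.64909484 -0.04632968  0.17680818] 10.130362714906008 [ 0.7  0.6 -0.5  1.2  1.  -1.1 -1.1 -0.6]
block 0.043 [ 0.65322835 -0.04562484  0.17791095] 10.193546649817625 [ 0.  -0.2  0.  -0.   0.3 -0.1 -0.3  0.3]
[-0.13833974 -0.02487516  0.00996707]
rec -0.043 [ 0.61229383 -0.05290506  0.06166401]
rec 0.043 [ 0.60721584 -0.05381237  0.05822507]
rec 0 [ 0.60971844 -0.05336522  0.06      ]
front -0.043 [ 0.51208188 -0.07081033  0.02200336]
front 0.043 [ 0.51072775 -0.07105227  0.00996707]
front 0 [ 0.51127742 -0.07095406  0.016     ]
wedge [ 0.44521014 -0.32762569 -0.22966101] -13.158606845614159 [-0.  -0.2 -0.  -0.3  0.1 -0.1 -0.1  0.6]
scene pred crop [[305.63586036 243.0932953 ]
 [359.08251967 210.45586778]
 [420.45463669 292.33445957]
 [474.50944759 257.85251412]]
disc [ 0.6363461 -0.1663204  0.072    ]
recess seen [ 0.6113434  -0.05310805  0.058     ]
garlic [0.57332248 0.04704498 0.1       ]
timer [ 0.43758396 -0.12076666  0.045     ]
shaker [ 0.57593214 -0.40909649  0.05      ] mug [0.46459351 0.34467005 0.09      ]
[[ 4.03058440e-01 -9.15173583e-01 -1.09886382e-03]
 [-9.15170880e-01 -4.03059923e-01  2.22675789e-03]
 [-2.48077796e-03  1.08134607e-04 -9.99996917e-01]] -66.23040627188611
```

The crop confirms it: the orange wedge at (386,230) has a clear colour, and the two grey ones at (428,226) and (414,270) are decoys. Next I move above the orange wedge's thick half.

```bash
python3 -m inch '[[3,5.5,0,-8,0.2],[6.5,11,-2,-16,0.2],[10,17,-4,-24,0.2],[13,23,-7,-32,0.2],[15.5,27.4,-10,-37,0.2],[15.5,27.4,-12,-37,0.2],[15.5,27.4,-14,-37,0.2],[15.5,27.4,-14,-37,0.2]]'
python3 - <<'E'
from station import bot
import cv2
t=bot.capture("top");s=bot.capture("scene")
cv2.imwrite("pics/c4.png",cv2.resize(t[195:265,340:440,::-1],None,fx=8,fy=8,interpolation=cv2.INTER_CUBIC))
cv2.imwrite("pics/c5.png",cv2.resize(s[110:230,280:420,::-1],None,fx=5,fy=5,interpolation=cv2.INTER_CUBIC))
E
```

```text
time: 1.1
eef_pos: [0.4153, -0.3192, 0.0892]
orientation: [-0.001, -0.621, 0.784, 0.003]
wrist_force: [-0.4, -1.5, -0.4]
opening: 0.796
```

View pics/c4.png

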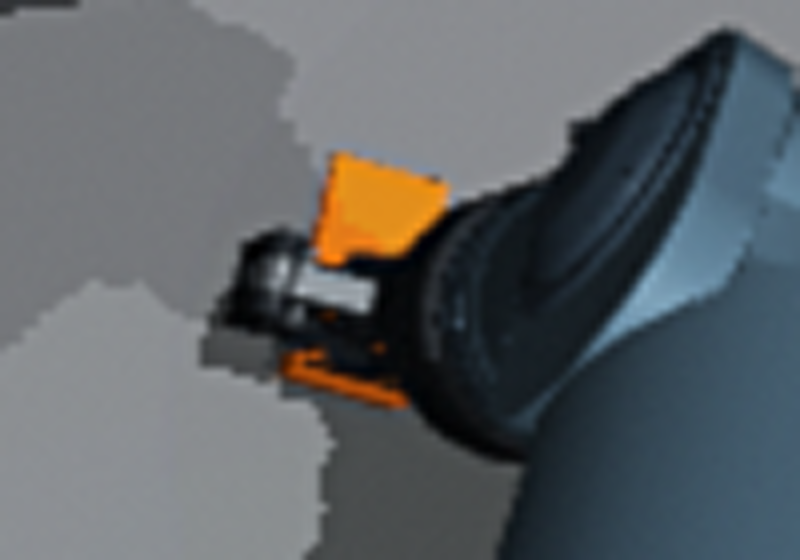

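View pics/c5.png

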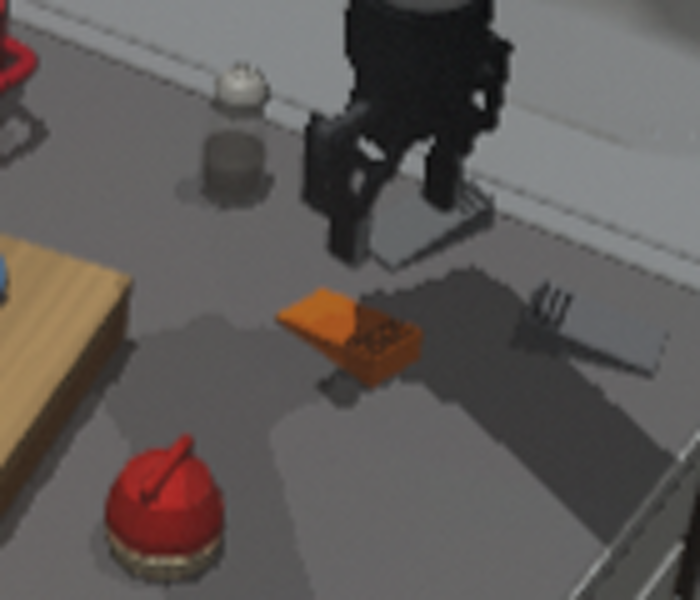

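The picture shows the fingers straddling the thick end, which is around (385,235). Now I descend and grip.

```bash
python3 -m inch '[[0.1,-0.1,-4,0,0.2],[0.1,-0.1,-8,0,0.2],[0.1,-0.1,-8.6,0,0.2],[0.1,-0.1,-8.6,0,0.6],[0.1,-0.1,-8.6,0,1],[0.1,-0.1,-8.6,0,1],[0.1,-0.1,-8.6,0,1],[0.1,-0.1,-8.6,0,1]]'
```

```text
time: 2.2
eef_pos: [0.4197, -0.3233, 0.0074]
orientation: [0.001, -0.621, 0.784, -0.002]
wrist_force: [-0.7, -0.2, 5.9]
opening: 0.448
```

```bash
python3 -m inch '[[0,0,5,0,1],[0,0,11,0,1],[0,4,12,4,1],[0,9,12,9,1],[0.3,14,12,14,1],[0.5,19,12,19,1],[0.7,24,12,23.4,1],[0.7,28,12,23.4,1],[0.7,29.7,12,23.4,1],[0.7,29.7,8,23.4,1],[0.7,29.7,4,23.4,1],[0.7,29.7,1.2,23.4,1],[0.7,29.7,1.2,23.4,1]]'
python3 - <<'E'
from station import bot
import cv2
t=bot.capture("top");s=bot.capture("scene")
cv2.imwrite("pics/c6.png",cv2.resize(t[160:260,240:380,::-1],None,fx=5.7,fy=5.7,interpolation=cv2.INTER_CUBIC))
cv2.imwrite("pics/c7.png",cv2.resize(s[150:290,190:360,::-1],None,fx=4.2,fy=4.2,interpolation=cv2.INTER_CUBIC))
E
```

```text
time: 3.82
eef_pos: [0.4223, -0.0248, 0.0157]
orientation: [0.002, 0.767, -0.642, -0.002]
wrist_force: [-0.0, 0.3, -0.6]
opening: 0.446
```

View pics/c6.png

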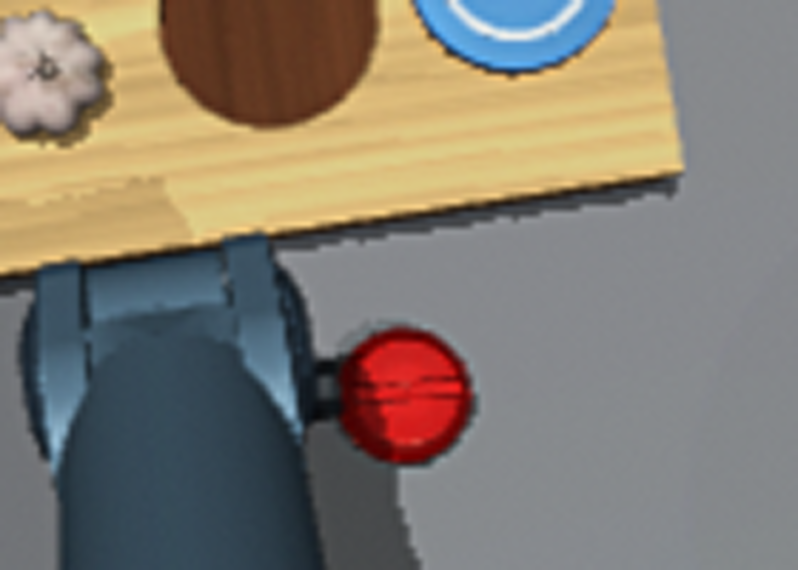

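View pics/c7.png

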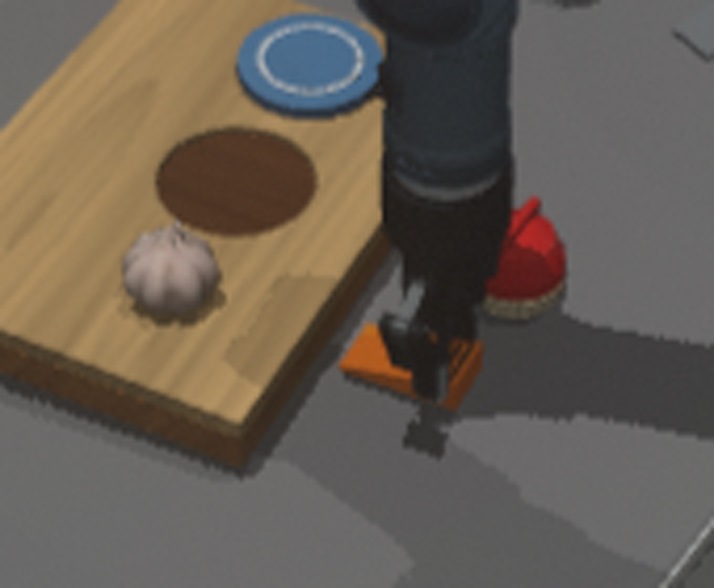

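The wedge is held pointed at the edge and the timer hasn't moved. Next I lower it and slide it in.

```bash
python3 -m inch '[[0,0,-0.5,0,1],[0,0,-0.9,0,1],[1,0.2,-0.9,0,1],[2,0.35,-0.9,0,1],[3,0.55,-0.9,0,1],[4,0.7,-0.9,0,1],[4.5,0.8,-0.9,0,1],[4.5,0.8,-0.9,0,1]]'; python3 -m inch '[[0.3,0.05,0,0,1],[0.6,0.1,0,0,1],[0.6,0.1,0,0,1]]'
```

```text
time: 4.92
eef_pos: [0.4694, -0.0169, 0.0078]
orientation: [0.0, 0.767, -0.642, -0.001]
wrist_force: [-1.5, -0.2, -2.4]
opening: 0.449
time: 5.3
eef_pos: [0.4761, -0.0158, 0.0081]
orientation: [-0.0, 0.767, -0.642, 0.0]
wrist_force: [-2.6, 0.2, -3.8]
opening: 0.445
```

```bash
python3 - <<'E'
from station import bot
import cv2
s=bot.capture("scene")
cv2.imwrite("pics/c8.png",cv2.resize(s[150:290,190:360,::-1],None,fx=4.2,fy=4.2,interpolation=cv2.INTER_CUBIC))
E
```

```text
(no output)
```

View pics/c8.png

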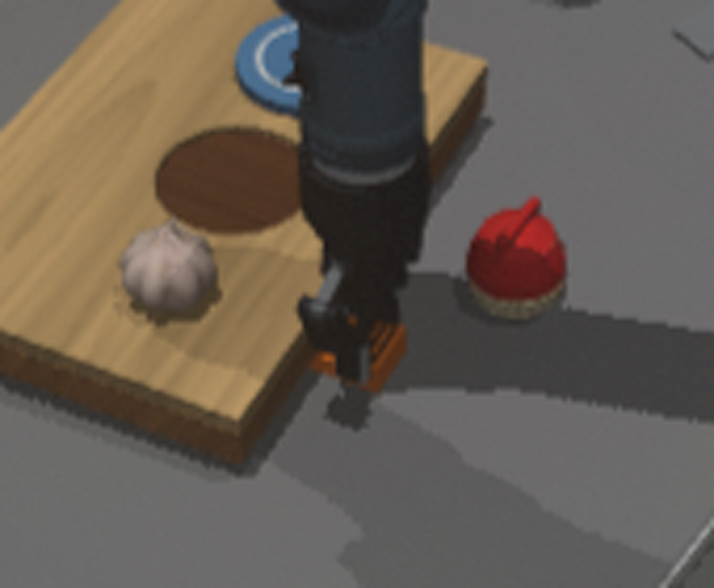

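Contact has begun. I'll release, back off, shut the fingers and push on the thick face.

```bash
python3 -m inch '[[0,0,0,0,0.35],[0,0,0,0,0.35],[0,0,0,0,0.35],[-1.5,-0.25,0,0,0.35],[-3,-0.55,0,0,0.35],[-4.6,-0.8,0,0,0.35],[-4.6,-0.8,0,0,1],[-4.6,-0.8,0,0,1],[-4.6,-0.8,0,0,1],[-4.6,-0.8,0,0,1]]'
python3 - <<'E'
from station import bot
import cv2
s=bot.capture("scene");t=bot.capture("top")
cv2.imwrite("pics/c9.png",cv2.resize(s[150:290,190:360,::-1],None,fx=4.2,fy=4.2,interpolation=cv2.INTER_CUBIC))
cv2.imwrite("pics/c10.png",cv2.resize(t[160:260,240:380,::-1],None,fx=5.7,fy=5.7,interpolation=cv2.INTER_CUBIC))
E
```

```text
time: 6.6
eef_pos: [0.4307, -0.0237, 0.0084]
orientation: [-0.0, 0.767, -0.642, 0.0]
wrist_force: [1.1, -0.3, 0.8]
opening: -0.003
```

View pics/c9.png

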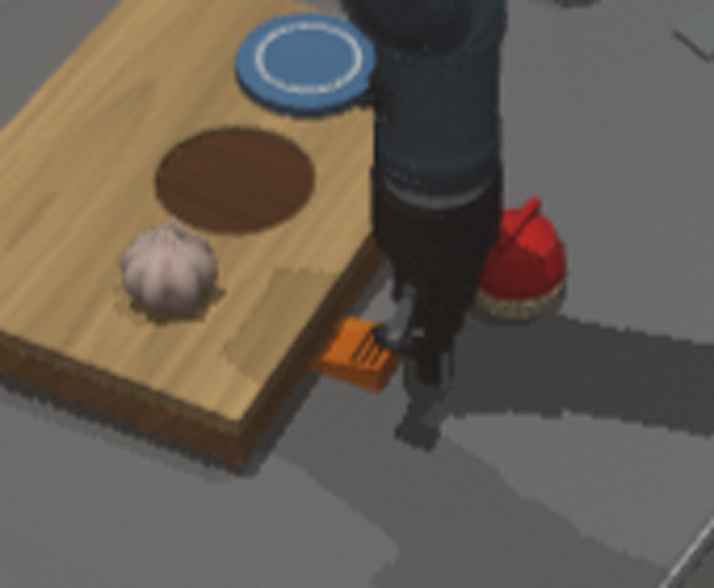

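The wedge sits straight under the edge at crop (350,350), with the fingers behind it. Now the push.

```bash
python3 -m inch '[[0.8,0.15,0,0,1],[1.6,0.3,0,0,1],[2.2,0.4,0,0,1],[2.6,0.5,0,0,1],[2.8,0.5,0,0,1],[2.8,0.5,0,0,1]]'; python3 -m inch '[[0.2,0.05,0,0,1],[0.4,0.1,0,0,1],[0.4,0.1,0,0,1]]';python3 -m inch '[[0.2,0.05,0,0,1],[0.4,0.05,0,0,1],[0.4,0.05,0,0,1]]'
```

```text
time: 7.45
eef_pos: [0.4576, -0.0189, 0.0079]
orientation: [0.0, 0.767, -0.642, -0.0]
wrist_force: [-1.7, -0.6, -1.9]
opening: -0.006
time: 7.82
eef_pos: [0.4625, -0.0178, 0.0084]
orientation: [-0.0, 0.767, -0.642, 0.0]
wrist_force: [-2.0, 0.0, -1.0]
opening: 0.003
time: 8.2
eef_pos: [0.4665, -0.0173, 0.0084]
orientation: [-0.0, 0.767, -0.642, 0.0]
wrist_force: [-2.7, -0.2, -1.0]
opening: -0.003
```

```bash
python3 -m inch '[[0.2,0.05,0,0,1],[0.4,0.1,0,0,1],[0.4,0.1,0,0,1]]';python3 -m inch '[[0.2,0.05,0,0,1],[0.3,0.05,0,0,1],[0.3,0.05,0,0,1]]'
```

```text
time: 8.57
eef_pos: [0.467, -0.0171, 0.0077]
orientation: [0.003, 0.767, -0.642, -0.002]
wrist_force: [-6.9, -1.1, 3.6]
opening: 0.002
time: 8.95
eef_pos: [0.4671, -0.017, 0.007]
orientation: [0.005, 0.767, -0.642, -0.004]
wrist_force: [-10.3, -2.5, 4.6]
opening: 0.002
```

The wedge is home: the tip is at -38 mm in the block frame, as predicted, and force is climbing. I'll push on to about 18–20 N.

```bash
python3 -m inch '[[0.3,0.05,0,0,1],[0.6,0.1,0,0,1],[0.6,0.1,0,0,1]]';python3 -m inch '[[0.2,0.05,0,0,1],[0.4,0.05,0,0,1],[0.4,0.05,0,0,1]]'
```

```text
time: 9.32
eef_pos: [0.4675, -0.017, 0.0056]
orientation: [0.009, 0.767, -0.642, -0.008]
wrist_force: [-17.1, -3.3, 8.5]
opening: -0.002
time: 9.7
eef_pos: [0.4676, -0.0171, 0.0047]
orientation: [0.012, 0.766, -0.642, -0.01]
wrist_force: [-20.6, -3.1, 10.7]
opening: -0.0
```

About 20 N is reached. I back off, raise the tool and check.

```bash
python3 -m inch '[[-1,-0.2,0,0,1],[-3,-0.5,0.5,0,1],[-4,-0.8,5,0,1],[-4,-0.8,11,0,1],[-4,-4,16,0,1],[-4,-10,18,0,1],[-4,-16,18,0,1],[-2,-22,18,0,1],[2,-26,16,0,1],[2,-26,16,0,1]]'
python3 - <<'E'
from station import bot
import cv2
print(bot.read_state()["q"])
s=bot.capture("scene");t=bot.capture("top")
cv2.imwrite("pics/d1.png",cv2.resize(s[130:290,160:360,::-1],None,fx=3.75,fy=3.75,interpolation=cv2.INTER_CUBIC))
cv2.imwrite("pics/d2.png",cv2.resize(t[85:245,205:365,::-1],None,fx=3.75,fy=3.75,interpolation=cv2.INTER_CUBIC))
E
```

```text
time: 10.95
eef_pos: [0.505, -0.2784, 0.166]
orientation: [-0.0, 0.766, -0.643, 0.001]
wrist_force: [-1.6, -0.3, -0.6]
opening: 0.001
[ 0.53442395  0.31810963 -0.12051994  1.83367489  0.04530425  0.99135513
 -1.00269953]
```

View pics/d1.png

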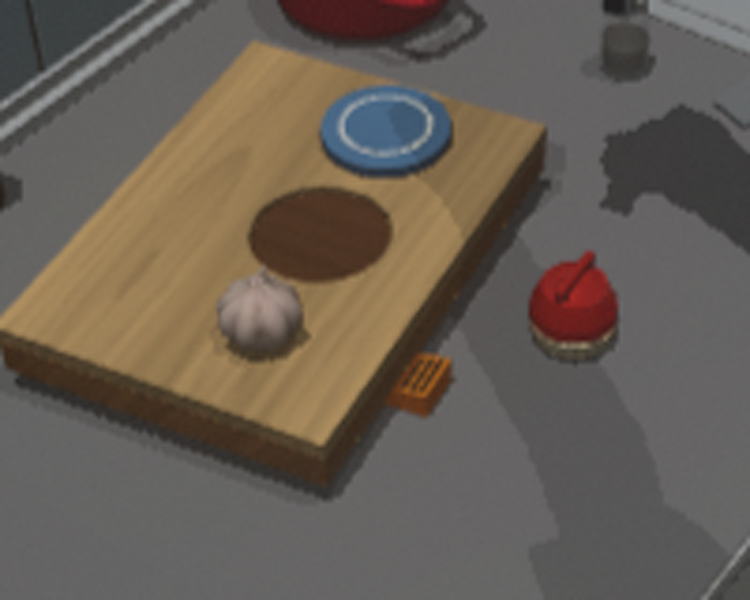

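View pics/d2.png

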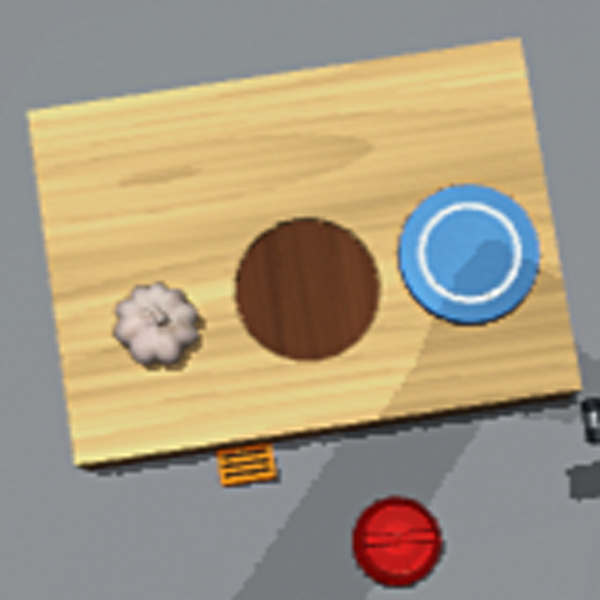

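```bash
cat >> h.py <<'E'
import cv2
def meas(img):
    # disc centre (blue/white) & recess from top picture
    hsv=cv2.cvtColor(img,cv2.COLOR_RGB2HSV)
    out={}
    m=cv2.inRange(hsv,(98,110,60),(118,255,255)); m[:,:230]=0;m[:,365:]=0;m[:100]=0;m[215:]=0
    c=max(cv2.findContours(m,0,1)[0],key=cv2.contourArea);out["blue"]=(cv2.fitEllipse(cv2.convexHull(c)),cv2.contourArea(c))
    return out
E
python3 - <<'E'
from h import *
b=uncrop([(27,112),(521,38),(580,391),(78,465)],3.75,(205,85))
L=np.array([[.12,.18,.06],[.12,-.18,.06],[-.14,-.18,.06],[-.14,.18,.06]])
r=least_squares(lambda p:(proj("top",(Rz(p[2])@Ry(-p[3])@L.T).T+[p[0],p[1],0])-b).ravel(),[.65,-.05,.17,0]);print("block",r.x,r.fun.round(1))
r=least_squares(lambda p:(proj("top",(Rz(p[2])@L.T).T+[p[0],p[1],0])-b).ravel(),[.65,-.05,.17]);print("block lvl",r.x,r.fun.round(1))
p=r.x;rec=Rz(p[2])@[-.04,0,.06]+[p[0],p[1],0];print("recess",rec)
im=bot.capture("top")
hsv=cv2.cvtColor(im,cv2.COLOR_RGB2HSV)
e=meas(im)["blue"];print(e)
d=ray("top",e[0][0],.072);print("disc",d, "in block rel recess",Rz(p[2]).T@(d-rec))
rc=ray("top",uncrop((307.5,289),3.75,(205,85)),.06);print("recess seen",rc)
f=cv2.cvtColor(im,cv2.COLOR_RGB2GRAY)
m=cv2.inRange(im,(60,30,15),(130,85,70)); m[:,:255]=0;m[:,315:]=0;m[:135]=0;m[190:]=0
c=max(cv2.findContours(m,0,1)[0],key=cv2.contourArea);E=cv2.fitEllipse(cv2.convexHull(c));print(E,ray("top",E[0],.06))
E
```

```text
block [ 0.65388874 -0.04553578  0.17855607  0.02590474] [ 0.1 -0.3  0.  -0.1  0.4 -0.1 -0.5  0.4]
block lvl [ 0.6526511  -0.04574862  0.17821897] [ 0.3 -0.  -0.1  0.2  0.6 -0.4 -0.7  0.2]
recess [ 0.61328466 -0.0528397   0.06      ]
(((329.59283447265625, 152.45321655273438), (36.367523193359375, 36.70707321166992), 83.48944854736328), 1005.0)
disc [ 0.63896522 -0.16529639  0.072     ] in block rel recess [ 0.00533781 -0.11522806  0.012     ]
recess seen [ 0.61377716 -0.05267706  0.06      ]
((286.4366149902344, 161.70086669921875), (37.628265380859375, 37.742984771728516), 102.82730102539062) [ 0.61376067 -0.0521534   0.06      ]
```

```bash
python3 - <<'E'
from h import *
L=np.array([[.12,.18,.06],[-.14,.18,.06],[-.14,-.18,.06],[.12,-.18,.06]])
s=cv2.imread("pics/scene0.png");cv2.imwrite("pics/d3.png",cv2.resize(s[130:290,160:360],None,fx=3.75,fy=3.75,interpolation=cv2.INTER_CUBIC))
for p,t in(([.6532,-.0456,.1779],.043),([.6532,-.0456,.178],0),([.6539,-.0455,.1785],.026)):
    print(t,((proj("scene",(Rz(p[2])@Ry(-t)@L.T).T+[p[0],p[1],0])-[160,130]+.5)*3.75-.5).round().tolist())
W=np.array([[-.04,.02,.022],[-.04,-.02,.022],[-.04,.02,0]])
p=[.6532,-.0456,.178]
# wedge home pose
print(((proj("scene",(Rz(p[2])@(W+[-.14+.013,.06,0]).T).T+[p[0],p[1],0])-[160,130]+.5)*3.75-.5).round().tolist())
print(((proj("top",(Rz(p[2])@(W+[-.14+.013,.06,0]).T).T+[p[0],p[1],0])-[205,85]+.5)*3.75-.5).round().tolist())
E
```

```text
0.043 [[-9.0, 322.0], [323.0, 453.0], [546.0, 132.0], [253.0, 36.0]]
0 [[-11.0, 326.0], [319.0, 446.0], [544.0, 125.0], [250.0, 40.0]]
0.026 [[-11.0, 323.0], [321.0, 450.0], [544.0, 129.0], [251.0, 37.0]]
[[426.0, 396.0], [451.0, 358.0], [427.0, 417.0]]
[[224.0, 487.0], [279.0, 479.0], [226.0, 490.0]]
```

View pics/d3.png

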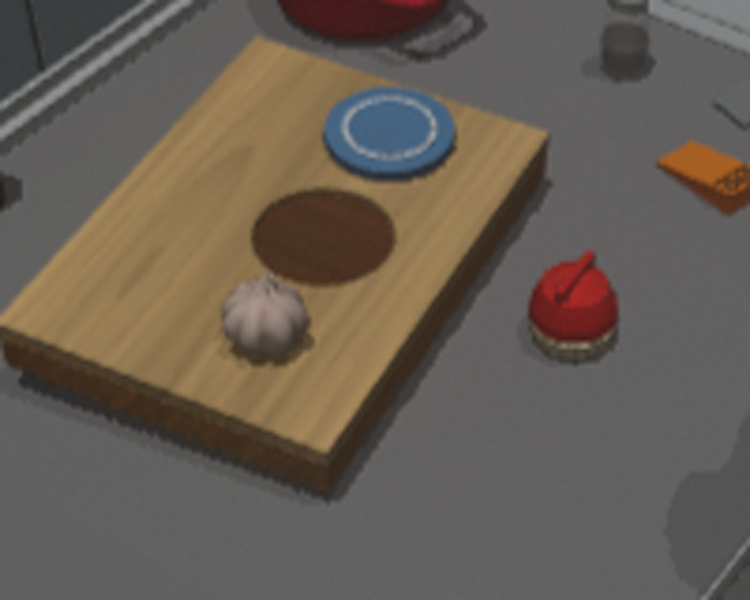

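The block corners moved as a level block predicts, and the wedge's thick end is at the home pixels (226,487) and (279,480) in the top crop. Next I set the open fingers as a cradle behind the disc, turned 90°.

```bash
python3 -m inch '[[2,0,0,10,0.3],[4,1,0,20,0.3],[6,2,0,30,0.3],[8,3,0,40,0.3],[10,4,0,50,0.3],[12,4.5,0,60,0.3],[14,5,0,70,0.3],[14,5,-2,80,0.3],[14,5,-4,90,0.3],[14,5,-6.5,90,0.3],[14,5,-6.5,90,0.3],[14,5,-6.5,90,0.3]]'
```

```text
time: 12.6
eef_pos: [0.644, -0.2237, 0.1055]
orientation: [0.001, 0.996, 0.089, 0.001]
wrist_force: [0.5, 0.2, 0.1]
opening: 0.701
```

```bash
python3 -m inch '[[0.1,-0.2,-2,0,0.3],[0.1,-0.2,-3.5,0,0.3],[0.1,-0.2,-4,0,0.3],[0.1,-0.2,-4,0,0.3]]';python3 -m inch '[[0,0,-0.2,0,0.3],[0,0,-0.4,0,0.3],[0,0,-0.4,0,0.3]]'
python3 - <<'E'
from station import bot
import cv2
s=bot.capture("scene");t=bot.capture("top")
cv2.imwrite("pics/e1.png",cv2.resize(s[90:210,200:360,::-1],None,fx=5,fy=5,interpolation=cv2.INTER_CUBIC))
cv2.imwrite("pics/e2.png",cv2.resize(t[105:225,260:400,::-1],None,fx=5,fy=5,interpolation=cv2.INTER_CUBIC))
E
```

```text
time: 13.1
eef_pos: [0.6433, -0.2262, 0.0621]
orientation: [-0.0, 0.996, 0.089, -0.001]
wrist_force: [0.8, -0.3, 0.7]
opening: 0.7
time: 13.48
eef_pos: [0.644, -0.2264, 0.0594]
orientation: [0.0, 0.996, 0.089, 0.0]
wrist_force: [0.3, -1.0, 1.3]
opening: 0.696
```

View pics/e1.png

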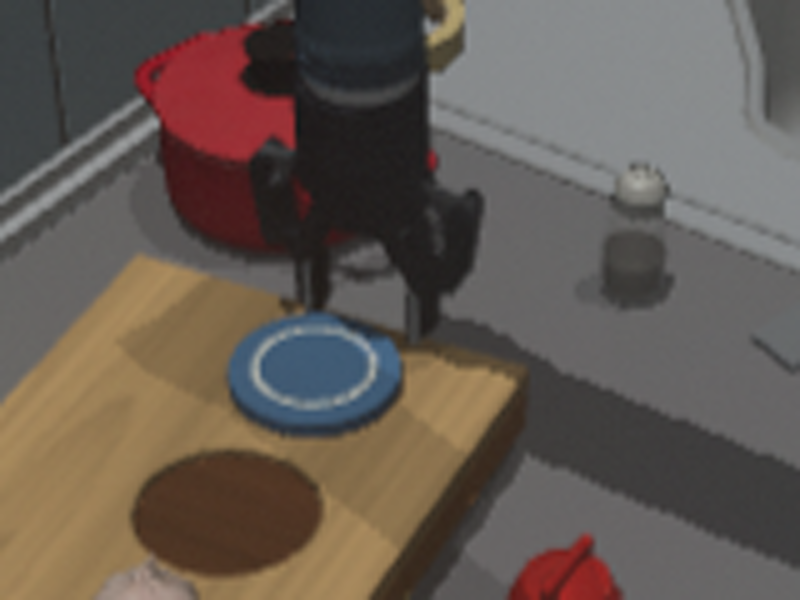

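View pics/e2.png

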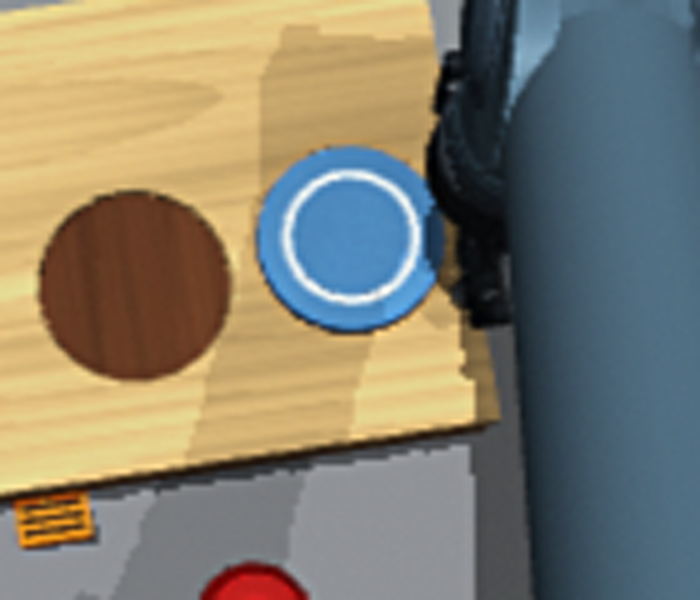

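```bash
for i in 1 2; do python3 -m inch '[[0,0,-0.2,0,0.3],[0,0,-0.2,0,0.3]]' | egrep "pos|force"; done
```

```text
eef_pos: [0.6438, -0.2263, 0.0571]
wrist_force: [-0.1, 0.8, 0.2]
eef_pos: [0.6441, -0.2264, 0.0553]
wrist_force: [0.3, -0.4, -0.8]
```

```bash
for i in 1 2; do python3 -m inch '[[0,0,-0.15,0,0.3],[0,0,-0.15,0,0.3]]' | egrep "pos|force"; done
```

```text
eef_pos: [0.6441, -0.2264, 0.0552]
wrist_force: [-2.3, 0.1, 6.9]
eef_pos: [0.6442, -0.2264, 0.0551]
wrist_force: [-5.6, 1.1, 13.1]
```

```bash
python3 -m inch '[[0,0,0.3,0,0.3],[0,0,0.6,0,0.3],[-0.15,0.7,0.6,0,0.3],[-0.25,1.4,0.6,0,0.3],[-0.4,2.2,0.6,0,0.3],[-0.55,3.1,0.6,0,0.3],[-0.7,4,0.6,0,0.3],[-0.9,4.9,0.6,0,0.3],[-1.05,5.8,0.6,0,0.3],[-1.2,6.7,0.6,0,0.3],[-1.35,7.5,0.6,0,0.3],[-1.5,8.2,0.6,0,0.3],[-1.5,8.4,0.6,0,0.3],[-1.5,8.4,0.6,0,0.3]]'
python3 - <<'E'
from h import *
s=bot.capture("scene");t=bot.capture("top")
cv2.imwrite("pics/f1.png",cv2.resize(s[110:250,190:350,::-1],None,fx=4.2,fy=4.2,interpolation=cv2.INTER_CUBIC))
cv2.imwrite("pics/f2.png",cv2.resize(t[105:225,240:380,::-1],None,fx=5,fy=5,interpolation=cv2.INTER_CUBIC))
E
```

```text
time: 16.32
eef_pos: [0.6288, -0.1419, 0.0582]
orientation: [-0.0, 0.996, 0.089, -0.0]
wrist_force: [0.3, 0.3, -0.0]
opening: 0.701
```

View pics/f1.png

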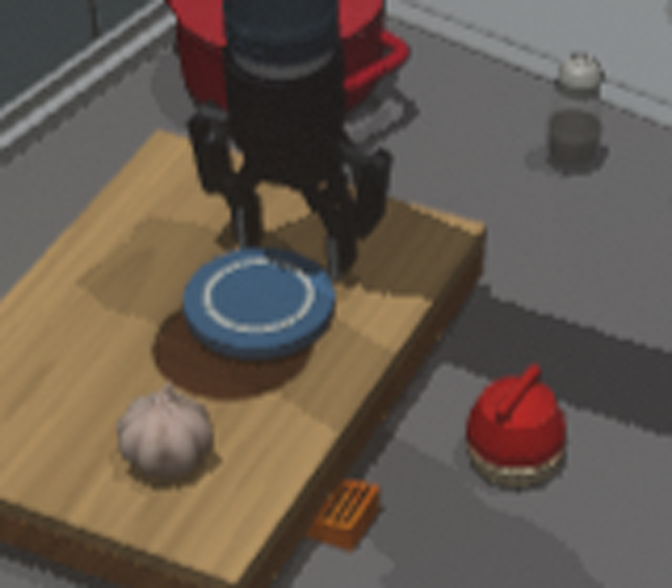

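View pics/f2.png

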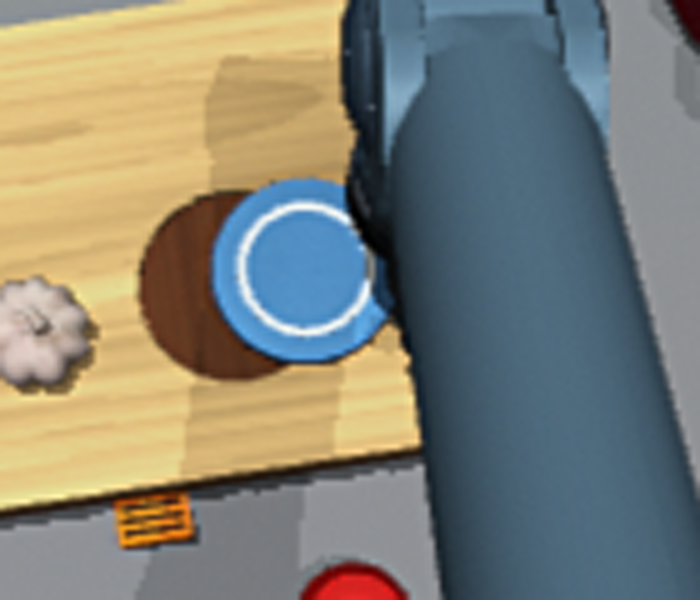

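```bash
python3 - <<'E'
from h import *
rec=np.array([.6136,-.0525,.06])
for p in((305.5,269),(303.5,270.5)):
  d=ray("top",uncrop(p,5,(240,105)),.072);print(d,Rz(.178).T@(d-rec), Rz(.178).T@(np.array([.6288,-.1419,.06])-rec))
E
```

```text
[ 0.62089293 -0.08951645  0.072     ] [ 0.00062351 -0.03772288  0.012     ] [-0.00086946 -0.0906788   0.        ]
[ 0.62005712 -0.08848226  0.072     ] [-1.59762279e-05 -3.65570416e-02  1.20000000e-02] [-0.00086946 -0.0906788   0.        ]
```

```bash
python3 -m inch '[[-0.1,0.5,0,0,0.3],[-0.2,1,0,0,0.3],[-0.25,1.5,0,0,0.3],[-0.35,2,0,0,0.3],[-0.45,2.5,0,0,0.3],[-0.5,2.9,0,0,0.3],[-0.55,3.2,0,0,0.3],[-0.6,3.4,0,0,0.3],[-0.6,3.4,0,0,0.3]]'; python3 -m inch '[[0,0.1,0,0,0.3],[0,0.2,0,0,0.3],[-0.05,0.3,0,0,0.3],[-0.05,0.3,0,0,0.3]]'
python3 - <<'E'
from h import *
s=bot.capture("scene");t=bot.capture("top")
cv2.imwrite("pics/g1.png",cv2.resize(s[110:250,190:350,::-1],None,fx=4.2,fy=4.2,interpolation=cv2.INTER_CUBIC))
cv2.imwrite("pics/g2.png",cv2.resize(t[105:225,240:380,::-1],None,fx=5,fy=5,interpolation=cv2.INTER_CUBIC))
E
```

```text
time: 17.55
eef_pos: [0.6226, -0.1075, 0.058]
orientation: [-0.0, 0.996, 0.089, -0.0]
wrist_force: [-0.4, 0.1, 0.3]
opening: 0.699
time: 18.05
eef_pos: [0.6225, -0.1051, 0.0583]
orientation: [-0.0, 0.996, 0.089, 0.0]
wrist_force: [0.3, -0.4, 0.0]
opening: 0.697
```

View pics/g1.png

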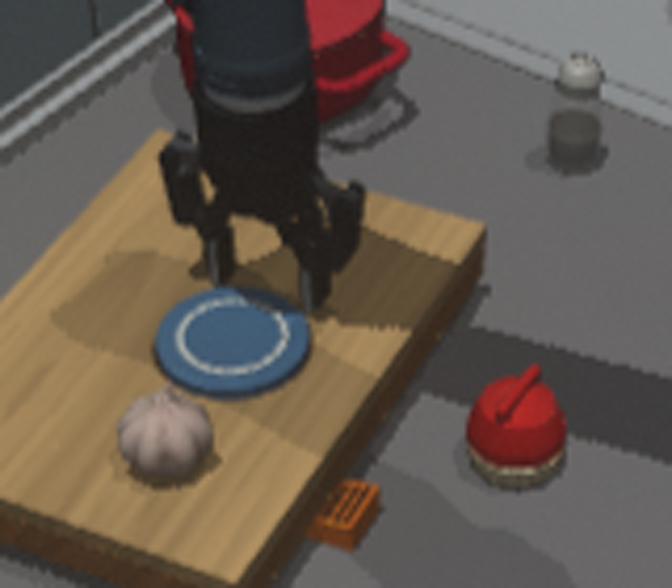

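View pics/g2.png

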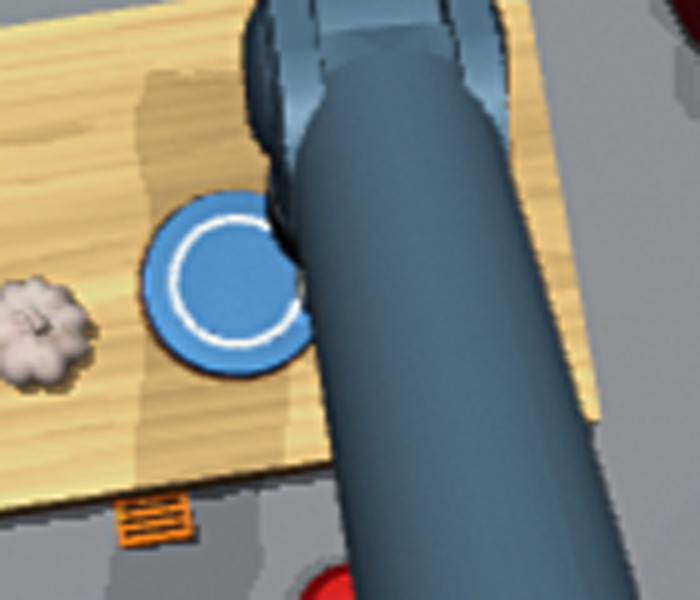

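The disc looks dropped, because only a thin rim shows in the scene crop around (230,390). I back off to check.

```bash
python3 -m inch '[[0.2,-1,0,0,0.3],[0.5,-3,0.5,0,0.3],[0.5,-4,5,0,0.3],[0.5,-9,10,0,0.3],[0,-14,12,0,0.3],[0,-18,12,0,0.3],[0,-18,12,0,0.3],[0,-18,12,0,0.3]]'
python3 - <<'E'
from h import *
s=bot.capture("scene");t=bot.capture("top")
cv2.imwrite("pics/i1.png",cv2.resize(s[110:250,190:350,::-1],None,fx=4.2,fy=4.2,interpolation=cv2.INTER_CUBIC))
cv2.imwrite("pics/i2.png",cv2.resize(t[105:225,240:380,::-1],None,fx=5,fy=5,interpolation=cv2.INTER_CUBIC))
cv2.imwrite("pics/i3.png",s[:,:,::-1])
e=meas(t)["blue"];print(e);rec=np.array([.6136,-.0525,.06])
for z in(.066,.072):print(z,Rz(.178).T@(ray("top",e[0][0],z)-rec))
E
```

```text
time: 19.15
eef_pos: [0.622, -0.2863, 0.1781]
orientation: [-0.0, 0.996, 0.088, -0.0]
wrist_force: [-0.4, 1.3, 0.6]
opening: 0.701
(((286.7536926269531, 161.26806640625), (36.55595397949219, 37.078575134277344), 103.58810424804688), 1022.5)
0.066 [-0.00011002 -0.00046626  0.006     ]
0.072 [-0.00147592 -0.00023414  0.012     ]
```

View pics/i1.png

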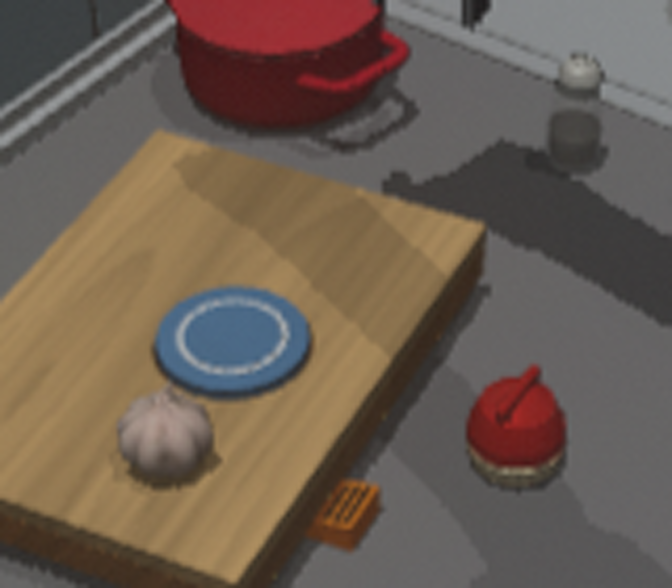

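View pics/i2.png

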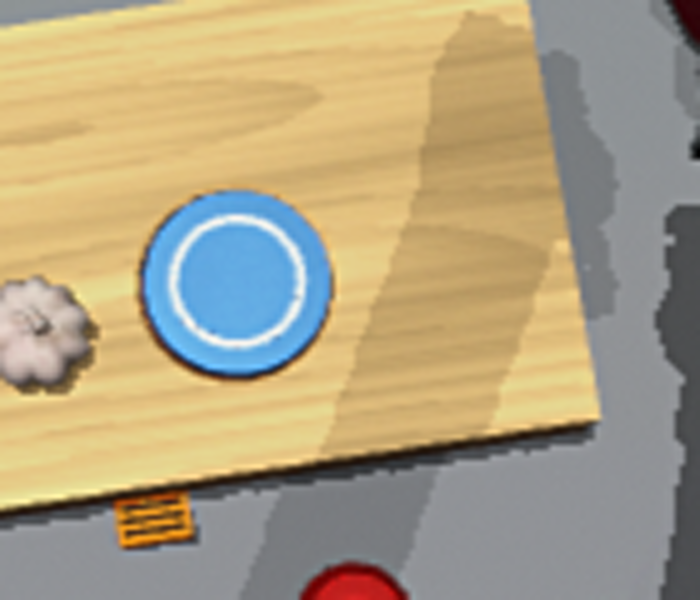

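The dark recess rim surrounds the disc evenly in the top crop. One numeric check of height in the scene camera:

```bash
python3 - <<'E'
from h import *
# triangulate the ring centre: top + scene, calibrate the z bias with initial disc at .072-ish not level -> compare with recess centre
s=bot.capture("scene");hsv=cv2.cvtColor(s,cv2.COLOR_RGB2HSV)
m=cv2.inRange(hsv,(98,110,40),(118,255,255));m[:150]=0;m[230:]=0;m[:,:210]=0;m[:,290:]=0
c=max(cv2.findContours(m,0,1)[0],key=cv2.contourArea);print(cv2.boundingRect(c))
a=np.linspace(0,6.283,200)
for zb in(.054,.060):
    lo=.06 if zb==.054 else zb
    P=np.concatenate([np.c_[.6136+.05*np.cos(a),-.0525+.05*np.sin(a),0*a+z] for z in(lo,zb+.012)])
    p=proj("scene",P);print(zb,p.min(0).round(1),p.max(0).round(1),np.ptp(p,axis=0).round(1))
print("state",bot.read_state()["time"])
E
```

```text
(234, 183, 22, 14)
0.054 [225.5 177.8] [262.6 204.3] [37.  26.5]
0.06 [225.3 176.2] [262.6 204.3] [37.2 28.1]
state 19.3
```

```bash
python3 - <<'E'
from h import *
a=np.linspace(0,6.283,200)
def bb(im,x0,x1,y0,y1):
    b=im.astype(int);m=((b[:,:,0]-b[:,:,2])>8).astype(np.uint8);k=np.zeros_like(m);k[y0:y1,x0:x1]=m[y0:y1,x0:x1]
    c=max(cv2.findContours(k,0,1)[0],key=cv2.contourArea);return cv2.boundingRect(c)
def pr(c,lo,hi,R=np.eye(3)):
    p=np.concatenate([proj("scene",np.c_[c[0]+.05*np.cos(a),c[1]+.05*np.sin(a),0*a+z]) for z in(lo,hi)])
    return p.min(0).round(1),np.ptp(p,axis=0).round(1)
im=cv2.imread("pics/i3.png")
print("now",bb(im,210,290,150,230),"drop",pr((.6136,-.0525),.06,.066),"not",pr((.6136,-.0525),.06,.072))
im=cv2.imread("pics/scene0.png")
print("start",bb(im,225,300,140,190),"pred",pr((.6365,-.1655),.058,.070))
cv2.imwrite("pics/k1.png",cv2.resize(cv2.imread("pics/i3.png")[165:215,210:280],None,fx=11,fy=11,interpolation=cv2.INTER_CUBIC))
E
```

```text
now (227, 178, 37, 27) drop (array([225.5, 177.8]), array([37. , 26.5])) not (array([225.3, 176.2]), array([37.2, 28.1]))
start (247, 153, 34, 25) pred (array([245. , 153.1]), array([35.2, 25.6]))
```

View pics/k1.png

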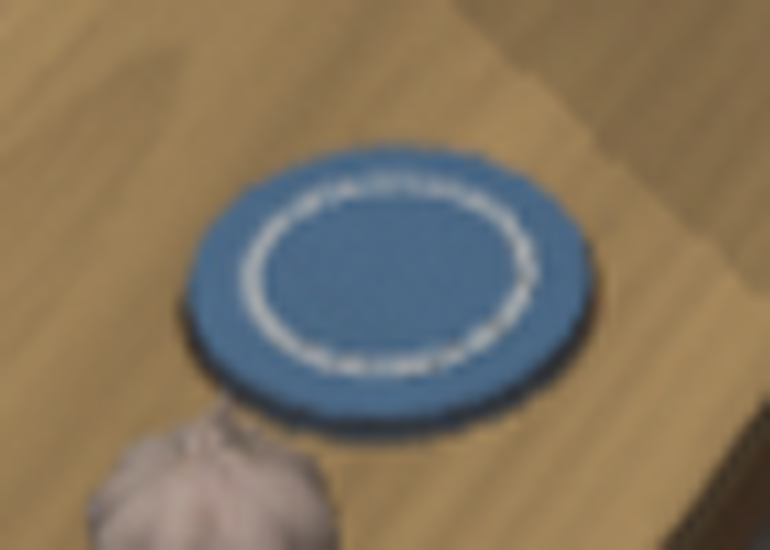

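The visible side of the disc is about 2 px (6 mm), so it is seated flat, and nothing else has moved. I'm handing in.

```bash
python3 -c "
from station import bot
print(bot.job_done())"
```

```text
the job is handed in; nothing more can be done
None
```

The wedge is jammed under the block's front edge and the block looks level. The disc lies in the recess, and I handed the job in at about 19 s.

**Wedge:** I gripped the orange wedge, carried it over the timer and set its thin end under the front edge, 60 mm left of the middle. I then pushed it home with shut fingers. It stopped where home was predicted while the push climbed to about 21 N. The thick end was at the predicted home pixels.

**Disc:** I pushed the disc across the block with two open fingers. It measured within 0.5 mm of the recess centre, with about 6 mm of side showing, so it appears fully dropped.

**Nothing disturbed:** The garlic, timer and shaker stood unmoved in the last pictures. The mug was not in them, but the arm never went near it. The arm was clear of everything at hand-in.

**Checks that were weak or disagreed:**
- **Level, top camera:** a free tilt fit gave 0.026 rad. That fit is weakly determined, and the scene-camera corner shifts and the wedge's position both fit a level block.
- **Wedge force:** the force remaining between wedge and block could not be read after release.
- **Disc height:** my first automatic check of the disc's height failed on a bad colour mask. The corrected check matched the dropped position.

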